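Set the screen stand to its mark and close its cam lever

ROBOT

A 6-joint arm with a two-finger parallel gripper is mounted at the origin on the work surface. World frame = base frame: x ahead of the robot, y to its left, z up, the work surface at z = 0. Lengths are in mm, angles in rad, forces in N, time in s.
With the tool pointing down it reaches from about 300 to 775 mm from the base axis. Payload 14.6 kg.
Tool frame: the origin (TCP) lies at the very end of the fingers, on their centre line; the grasp point (between the pads) lies 19 mm behind it; z points along the fingers, y is the line along which they close (so a half turn about z gives the same grasp; the last joint's range is limited). The gripper opens to 94 mm and grips with 3 to 60 N. Pads are 16 mm wide; open, the fingers measure 119 mm over their backs; the gripper's body (75 mm by 177 mm) begins 78 mm behind the grasp point.
Start: joints at [-1.229, 0.3, 1.521, -0, 1.321, -0.067], TCP at [218.622, -504.672, 205.446] pointing down, gripper open.
Joint ranges: [-3.03, 3.03], [-0.79, 2.21], [0.23, 2.52], [-1.04, 4.18], [0, 3.07], [-2.55, 2.55]. Speed limits (rad/s): [2.22, 2.22, 2.57, 3.14, 3.14, 3.14].

INTERFACE

Orientations are given as [roll, pitch, yaw] about the fixed x, y, z axes, in that order (R = Rz(yaw) Ry(pitch) Rx(roll)).
In Python, from cell import manip, optics gives the robot as it stands.
- The arm moves only by the shell command python3 -m crank 'ROWS' [FORCE]. ROWS is JSON, a list of rows, each a list of 7 numbers: the opening in per cent of the stroke, from 0 (shut) to 100 (fully open), then the shift along the tool's x, y, z in mm, then the turn, a rotation vector about the tool's x, y, z in rad. A call has 1 to 10 rows; each row is the pose to reach, as a shift and turn from the pose commanded when the call began, along the tool's axes at that moment; what a row does not reach only later rows make up. A row lasts 1/10 s, in which the tool goes at most 50 mm and 8.59 degrees, less where a joint would pass 70% of its speed; a pose out of reach is approached as far as the arm can. A call with a gripper value outside its range is refused whole. The fingers move at their own pace and stop on an object; FORCE is the grip in N (left out, the last holds). Time passes only in rows, so rows that repeat a pose let the fingers close. It gives the time, the measured TCP pose, the force, the opening and the grip force at its end, in the units of the state.
- manip.read_state(): the state, without advancing time (a new reading comes with each control period).
- optics.camera(name): name is "scene" or "top"; returns (picture, depth): 384x512x3 uint8, red, green, blue; 384x512 float32, mm along the optical axis (not along the pixel's ray), 0 where there is no reading.
- optics.calibration(name): a dict with "camera_matrix" (3x3 intrinsics, pixels), "R" (3x3) and "t" (3): a world point X has camera coordinates R X + t. Camera axes: x right, y down, z forward; pixel columns grow to the right and rows downward; lengths in mm; the calibration is good to about 2 mm. A picture is of the moment at which its call begins. calibration takes no time and is no camera call.
- manip.sign_off(): hands the job in; it is judged then, once.
The state is a dict: "clock": time; "joints": joint angles; "qd": joint speeds; "effort": joint torques, N m; "eef_pos": TCP position; "eef_rot": TCP orientation; "wrist_force": force on the tool from outside, world axes, zero at the start; "moment": the same for the moment, N m; "finger_gap": finger opening in mm; "finger_force": force on a finger pad.
Only numpy, scipy, OpenCV 4.12 (cv2) and the standard library are available. Lean on these libraries where they do the work, as an engineer would, in place of code of your own. Each camera call takes 0.05 s, during which the arm holds its last target. There are 200 camera calls.

TASK

The order-screen stand on the pizza counter must be set to its height: take hold of the black swivel head on top of its sliding leg and lift the leg until the red ring at its lower end is level with the tip of the blue pointer on the gauge, and hold it there for a moment. Without letting go, and keeping the ring at the pointer, swing the yellow cam lever fully closed against its stop (counter-clockwise seen from above; turn the hand about the swivel head so that a finger pushes the lever's upright tab round). Finish while still holding the head with the leg at the mark and the lever closed; leave the pointer's setting and everything else on the counter alone.

Things in the scene. Friction and masses are not known exactly. Their poses are not given: they have to be found in the camera images.
- stand: The order-screen stand, fixed to the counter: dark steel base plate 160 (x) x 220 (y) x 12 mm with a 22 mm steel post in the middle, over which the aluminium leg slides. Origin: underside of the plate on the leg's axis, z up. A white gauge strip with black ticks (24 mm wide, top 100 mm above the counter) stands 92 mm from the axis on its -y side.
- head_center (a point): Centre of the black swivel head, an upright cylinder 40 mm in diameter and 42 mm high on top of the leg, to be gripped from above. Its flat top is 21 mm above this point and its underside 21 mm below. The head spins freely about the vertical on the leg, so that the hand can turn while holding it. With the leg down this point is 122 mm above the counter.
- head: The same swivel head; origin at the centre of its underside.
- band (a point): Centre of the red ring (38 mm diameter, 10 mm high) round the lower end of the aluminium leg (32 mm tube). With the leg down it is 25 mm above the counter. The leg slides straight up, at most 85 mm, weighs with lever and head about 0.5 kg and sinks back down if let go.
- pointer_tip (a point): Tip of the blue pointer, which is clipped to the gauge strip at a set height and points level at the leg; the tip is 8 mm clear of the red ring's side when level with it. The needed lift (25 to 65 mm) is the height of this tip minus that of the ring's centre.
- lever_tab (a point): Centre of the upright tab of the yellow cam lever, which turns about the leg's vertical axis and rides up with the leg. The tab is a radial fin 8 mm thick and 40 mm high, from 27 to 65 mm off the axis (this point 46 mm); it spans 32 mm below to 8 mm above the head's centre, so a finger gripping the head meets it when the hand turns. From axis to this point is the lever's direction.
- lever (a joint): Angle of the cam lever, rad: 0 fully open (pointing along the stand's +x), 1.0 fully closed against the black stop; it grows counter-clockwise seen from above. Starts open (0 to 0.2), stays where it is left and takes about 0.12 N m (3 to 5 N at the tab) to turn.
- cup: Bystander: white portion cup, 72 mm wide, 45 mm high, about 0.18 m to the stand's +y side. Origin under its centre.
- shaker: Bystander: metal shaker, 60 mm diameter, 107 mm high, about 0.18 m to the stand's -y side. Origin under its centre.
- screen: Bystander: the black order screen 170 x 250 x 12 mm, lying flat. Origin under its centre.
- scoop: Bystander: yellow scoop cup 68 mm wide, 60 mm high, with a blue handle. Origin under the cup.
- sauce: Bystander: red sauce bottle, 64 mm diameter, 190 mm high. Origin under its centre.
- scraper: Bystander: dough scraper, steel blade with wooden grip, 150 mm wide, 20 mm high, lying flat. Origin under it.
- bowl: Bystander: steel bowl 130 mm wide, 60 mm high. Origin under its centre.

How it is judged (in metres and radians):
On the way:
1. the head is gripped and the red ring is at the pointer, within 5 mm in height, with the lever still open (below 0.5 rad) (contact force between the fingers and head above 2 N and z of band in the frame of pointer_tip between -0.005 and 0.005 m and value of joint lever below 0.5 rad), for 0.3 s.
At the end, for the whole second after the job is handed in: The robot still grips the swivel head (over 2 N) and holds the leg still with the centre of the red ring within 5 mm of the pointer tip's height, and the cam lever is closed (over 0.92 of 1.0 rad) (contact force between the fingers and head above 2 N and z of band in the frame of pointer_tip between -0.005 and 0.005 m and value of joint lever above 0.92 rad and linear speed of head below 0.02 m/s); the arm keeps its last pose, push and grip.
It fails at once if the lever is swung past half (0.5 rad) while the ring is more than 8 mm off the pointer's height (value of joint lever above 0.5 rad and (z of band in the frame of pointer_tip above 0.008 m or z of band in the frame of pointer_tip below -0.008 m)).
It fails at once if the head is let go (no finger force) once the lever is past half (value of joint lever above 0.5 rad and contact force between the fingers and head below 0.2 N).
It fails at once if the pointer's setting is shifted by more than 4 mm (distance of pointer_tip from where it was at the start of the episode above 0.004 m).
It fails at once if a bystander is moved by more than 30 mm (distance of any of cup, shaker, screen, scoop, sauce, scraper, bowl from where it was at the start of the episode above 0.03 m).
It also fails if it takes over 38 s, if anything falls off the work surface, if the arm or the gripper's body presses on something with over 40 N, if the wrist force passes 120 N, or if a joint passes its speed limit or range.

## Working session

There is one attempt and no reset: what is moved stays moved. The work goes in short steps, Python scripts to look and compute and a shell command to move; the robot and the scene stay as the last step left them, time stands still between calls to the robot, and variables do not carry over. Pictures are saved under pics/ and viewed, at most 10 in all, crops included, and the job is handed in when it is done.

```bash
mkdir -p pics
python3 - <<'E'
from cell import manip, optics
import cv2,numpy as np
for n in("scene","top"):
    p,d=optics.camera(n); np.savez(f"{n}0.npz",p=p,d=d); cv2.imwrite(f"pics/{n}0.png",p[:,:,::-1])
    c=optics.calibration(n); print(n,c)
print(manip.read_state())
E
```

```text
scene {'camera_matrix': array([[351.16916026,   0.        , 255.96482517],
       [  0.        , 351.16916026, 191.36655894],
       [  0.        ,   0.        ,   1.        ]]), 'R': array([[-0.40090763,  0.91596743, -0.01663537],
       [ 0.51913564,  0.21218269, -0.8279352 ],
       [-0.75483194, -0.34056155, -0.560577  ]]), 't': array([ 126.18654202, -194.11310528, 1488.78672772])}
top {'camera_matrix': array([[462.71460781,   0.        , 265.0334817 ],
       [  0.        , 462.71460781, 188.63292199],
       [  0.        ,   0.        ,   1.        ]]), 'R': array([[-1.67114704e-03, -9.99913090e-01,  1.30774440e-02],
       [-9.92474303e-01,  5.72023164e-05, -1.22453069e-01],
       [ 1.22441679e-01, -1.31836642e-02, -9.92388143e-01]]), 't': array([  56.42335504,  499.2772571 , 1606.55963032])}
{'clock': 0.1, 'joints': array([-1.22860996e+00,  3.00422064e-01,  1.52152839e+00,  1.27259840e-05,
        1.32066233e+00, -6.66033834e-02]), 'qd': array([ 0.00133288, -0.00021843, -0.00147941,  0.00053555,  0.00018137,
       -0.00035729]), 'effort': array([ 1.60557080e-03, -5.32649982e+01, -3.53286660e+01,  7.09466077e-02,
        2.35075015e-02, -6.89853550e-05]), 'eef_pos': array([ 218.54588363, -504.46500692,  204.93550546]), 'eef_rot': array([-3.14057560e+00, -8.01937250e-05,  4.08786558e-01]), 'wrist_force': array([ 0.9634842 , -0.34160334,  0.11064415]), 'moment': array([ 0.04347823, -0.02032569,  0.02066675]), 'finger_force': 0.0, 'finger_gap': 94.00217734279423}
```

View pics/scene0.png

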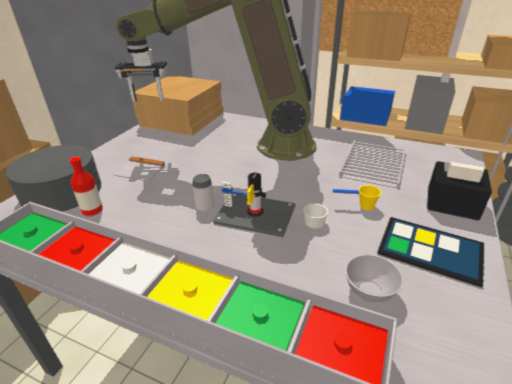

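View pics/top0.png

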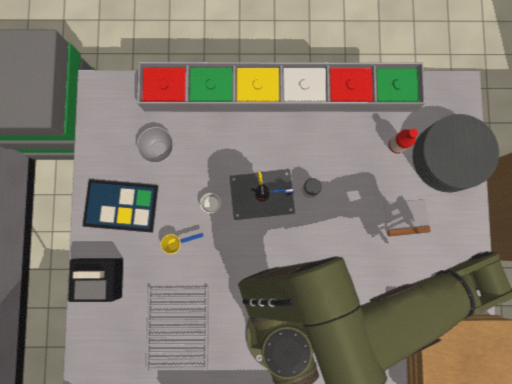

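The scene view shows the stand: black head near (255,180), red ring (256,210), yellow tab (250,195), blue pointer (233,190). In the top view the head is at (262,193), the tab points up-image (+x) at (261,177), and the pointer is at (283,191).

```bash
cat > h.py <<'E'
from cell import manip, optics
import cv2,numpy as np
def world(n,u,v,d):
    c=optics.calibration(n);K=c["camera_matrix"]
    X=np.stack([(u-K[0,2])/K[0,0]*d,(v-K[1,2])/K[1,1]*d,d],-1)
    return (X-c["t"])@c["R"]
def cloud(n,p,d):
    v,u=np.mgrid[:384,:512]; return world(n,u,v,d.astype(float))
E
python3 - <<'E'
from h import *
ims=[]
for n,(x0,y0,w,h) in dict(scene=(205,160,100,75),top=(215,155,100,75)).items():
    z=np.load(n+"0.npz");p,d=z["p"],z["d"];X=cloud(n,p,d)
    ims.append(cv2.resize(p[y0:y0+h,x0:x0+w,::-1],(800,600) if 0 else (400,300),interpolation=cv2.INTER_NEAREST))
    hsv=cv2.cvtColor(p,cv2.COLOR_RGB2HSV)
    m0=np.zeros((384,512),bool);m0[y0:y0+h,x0:x0+w]=1;m0&=d>0
    H,S,V=[hsv[...,i].astype(int) for i in range(3)]
    for k,m in dict(yel=(abs(H-27)<8)&(S>120)&(V>90),red=((H<8)|(H>172))&(S>120)&(V>60),blue=(abs(H-110)<14)&(S>100)&(V>60)).items():
        m=m&m0; v,u=np.nonzero(m)
        if len(u): print(n,k,len(u),"uv",u.min(),u.max(),v.min(),v.max(),np.percentile(X[m],[5,50,95],axis=0).round().tolist())
    m=m0&(V<60)&(X[...,2]>130); print(n,"headtop",m.sum(),X[m].mean(0).round(1) if m.any() else 0, X[m].min(0).round(),X[m].max(0).round())
cv2.imwrite("pics/crop0.png",np.hstack(ims))
E
```

```text
scene yel 124 uv 246 254 184 204 [[501.0, 72.0, 87.0], [535.0, 79.0, 108.0], [549.0, 83.0, 130.0]]
scene red 54 uv 249 261 206 213 [[469.0, 57.0, 15.0], [498.0, 78.0, 25.0], [503.0, 88.0, 31.0]]
scene blue 75 uv 222 245 188 194 [[484.0, -34.0, 69.0], [493.0, -8.0, 75.0], [498.0, 32.0, 80.0]]
scene headtop 79 [493.5  75.  139.6] [468.  59. 130.] [505.  89. 144.]
top yel 49 uv 258 262 172 184 [[509.0, 67.0, 9.0], [527.0, 74.0, 124.0], [545.0, 81.0, 135.0]]
top red 11 uv 259 265 198 199 [[461.0, 58.0, 15.0], [464.0, 67.0, 20.0], [467.0, 76.0, 77.0]]
top blue 45 uv 270 292 189 193 [[479.0, -21.0, 8.0], [489.0, -1.0, 75.0], [497.0, 32.0, 82.0]]
top headtop 97 [481.5  65.8 141.5] [464.  48. 130.] [501.  84. 148.]
```

View pics/crop0.png

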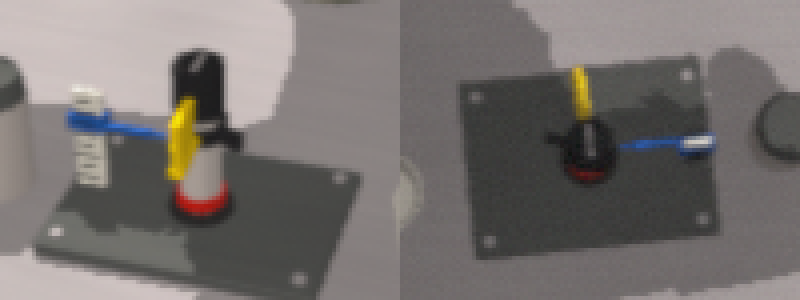

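The crops show the lever's tab pointing almost along +x, the stop on the +y side, and the thin blue pointer aimed at the leg. I'll refine the pointer-tip height and the axis, then work out the approach.

```bash
python3 - <<'E'
from h import *
z=np.load("scene0.npz");p,d=z["p"].astype(float),z["d"]
X=cloud("scene",p,d)
# blue per column: weighted centroid row of blueness, z on the vertical plane through strip/axis
for u in range(220,248):
    b=np.clip(p[183:200,u,2]-p[183:200,u,0]-15,0,None); v=np.arange(183,200)
    if b.sum()<30: continue
    vc=(b*v).sum()/b.sum(); i=v[b.argmax()]
    print(u,round(vc,2),int(b.max()),round(b.sum()/b.max(),1),X[i,u].round(0))
# head top: both views, robust circle
z=np.load("top0.npz");p,d=z["p"],z["d"];X=cloud("top",p,d)
m=(X[...,2]>136)&(X[...,2]<150)&(d>0);m[:150]=0;m[230:]=0;m[:,:230]=0;m[:,290:]=0
m&=p.max(2)<90
print("top circle",m.sum(),cv2.minEnclosingCircle(X[m][:,:2].astype(np.float32)),X[m].mean(0))
# plate orientation
m=(abs(X[...,2]-12)<5)&(d>0)&(p.max(2)<110);m[:160]=0;m[225:]=0;m[:,:225]=0;m[:,300:]=0
print("plate",cv2.minAreaRect(X[m][:,:2].astype(np.float32)))
m=(p[...,0].astype(int)-p[...,2]>50)&(p[...,1]>80)&(d>0);m[:165]=0;m[190:]=0;m[:,:250]=0;m[:,270:]=0
print("tab",X[m&(X[...,2]>110)].mean(0),cv2.fitLine(X[m&(X[...,2]>110)][:,:2].astype(np.float32),cv2.DIST_L2,0,.01,.01).ravel())
E
python3 -m crank '[[100,0,0,0,0,0,0]]' 20
```

```text
221 188.83 17 2.4 [496. -37.  79.]
222 189.03 80 3.4 [492. -36.  77.]
223 189.41 93 3.8 [495. -30.  77.]
224 189.84 90 3.5 [497. -26.  79.]
225 190.01 90 3.4 [496. -23.  80.]
226 190.19 86 3.5 [494. -21.  78.]
227 190.28 82 3.6 [491. -19.  78.]
228 190.44 89 3.3 [499. -11.  81.]
229 190.68 91 3.5 [494. -10.  78.]
230 190.5 92 3.8 [494.  -7.  75.]
231 190.04 104 4.0 [493.  -4.  75.]
232 190.52 118 2.7 [494.  -0.  76.]
233 191.17 123 2.0 [491.   2.  76.]
234 191.36 120 1.9 [490.   4.  75.]
235 191.6 103 2.2 [490.   8.  77.]
236 191.82 97 2.4 [493.  13.  76.]
237 191.97 105 2.3 [493.  17.  77.]
238 192.12 115 2.1 [490.  18.  75.]
239 192.26 120 2.0 [491.  22.  77.]
240 192.44 119 2.0 [489.  25.  76.]
241 192.64 103 2.3 [484.  26.  73.]
242 192.75 82 2.4 [483.  28.  73.]
243 192.95 80 1.9 [488.  34.  74.]
244 193.31 79 1.6 [485.  36.  73.]
245 193.4 68 1.7 [488.  41.  76.]
top circle 107 ((482.12921142578125, 66.11384582519531), 19.517446517944336) [482.22917647  65.77728646 142.23800726]
plate ((481.86151123046875, 70.23890686035156), (160.5861358642578, 228.3380584716797), 6.275951385498047)
tab [525.56209513  72.98039012 128.75873652] [9.8546165e-01 1.6989806e-01 5.2556207e+02 7.2980392e+01]
clock: 0.2
eef_pos: [218.6, -504.5, 205.1]
eef_rot: [-3.141, -0.0, 0.409]
wrist_force: [0.2, 0.2, -0.3]
finger_gap: 94.3
finger_force: 0.0
```

```bash
python3 -m crank '[[100,35,-31,0,0,0,-0.03],[100,70,-63,0,0,0,-0.06],[100,106,-94,0,0,0,-0.09],[100,141,-126,0,0,0,-0.12],[100,176,-157,0,0,0,-0.15],[100,211,-188,0,0,0,-0.18],[100,246,-220,0,0,0,-0.21],[100,282,-251,0,0,0,-0.24],[100,317,-283,0,0,0,-0.27],[100,317,-283,0,0,0,-0.27]]'
```

```text
clock: 1.2
eef_pos: [398.3, -114.9, 205.5]
eef_rot: [-3.141, -0.001, 0.686]
wrist_force: [0.4, 0.1, -0.1]
finger_gap: 94.0
finger_force: 0.0
```

```bash
python3 -m crank '[[100,45,-22,0,0,0,-0.04],[100,90,-44,0,0,0,-0.08],[100,135,-66,0,0,0,-0.12],[100,180,-87,0,0,0,-0.135],[100,180,-87,0,0,0,-0.135],[100,180,-87,0,0,0,-0.135]]'
```

```text
clock: 1.8
eef_pos: [482.4, 61.8, 205.0]
eef_rot: [-3.141, 0.001, 0.815]
wrist_force: [0.2, -0.8, -0.0]
finger_gap: 94.0
finger_force: 0.0
```

```bash
python3 -m crank '[[100,3.5,-3.5,0,0,0,0],[100,3.5,-3.5,30,0,0,0],[100,3.5,-3.5,60,0,0,0],[100,3.5,-3.5,85,0,0,0],[100,3.5,-3.5,99,0,0,0],[100,3.5,-3.5,99,0,0,0],[100,3.5,-3.5,99,0,0,0]]'
python3 - <<'E'
from h import *
ims=[]
for n,(x0,y0,w,h) in dict(scene=(205,140,100,75),top=(215,155,100,75)).items():
    p,d=optics.camera(n); ims.append(cv2.resize(p[y0:y0+h,x0:x0+w,::-1],(400,300),interpolation=cv2.INTER_NEAREST))
cv2.imwrite("pics/crop1.png",np.hstack(ims))
E
```

```text
clock: 2.5
eef_pos: [482.5, 65.9, 107.2]
eef_rot: [3.141, -0.0, 0.812]
wrist_force: [-0.1, -1.0, 0.1]
finger_gap: 94.2
finger_force: 0.0
```

View pics/crop1.png

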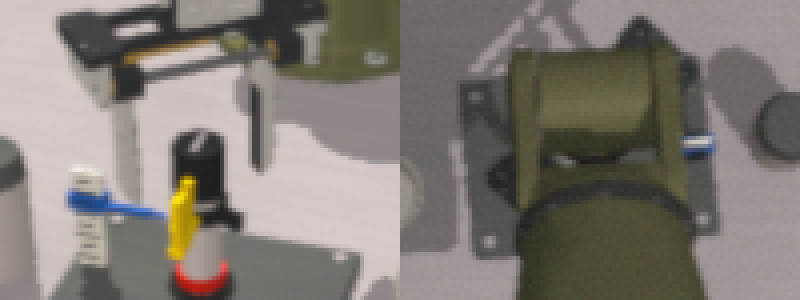

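The fingers straddle the head (crop px 128,160 and 260,120). Both are clear of the tab at (183,220). I'm closing now.

```bash
python3 -m crank '[[30,0,0,0,0,0,0],[30,0,0,0,0,0,0],[30,0,0,0,0,0,0],[30,0,0,0,0,0,0],[30,0,0,0,0,0,0],[30,0,0,0,0,0,0],[30,0,0,0,0,0,0]]' 30
```

```text
clock: 3.3
eef_pos: [482.3, 66.7, 106.4]
eef_rot: [-3.142, 0.0, 0.814]
wrist_force: [0.1, -0.1, -0.7]
finger_gap: 41.7
finger_force: 0.0
```

```bash
python3 -m crank '[[10,0,0,0,0,0,0],[10,0,0,0,0,0,0],[10,0,0,0,0,0,0],[10,0,0,0,0,0,0]]' 30
```

```text
clock: 3.7
eef_pos: [481.9, 67.1, 106.5]
eef_rot: [-3.14, 0.0, 0.814]
wrist_force: [-4.2, 2.8, 2.6]
finger_gap: 39.6
finger_force: 30.0
```

```bash
python3 -m crank '[[10,0,0,-8,0,0,0],[10,0,0,-18,0,0,0],[10,0,0,-28,0,0,0],[10,0,0,-38,0,0,0],[10,0,0,-46,0,0,0],[10,0,0,-50,0,0,0],[10,0,0,-50,0,0,0],[10,0,0,-50,0,0,0],[10,0,0,-50,0,0,0]]'
python3 - <<'E'
from h import *
p,d=optics.camera("scene");X=cloud("scene",p,d)
c=optics.calibration("scene");K=c["camera_matrix"];C=-c["R"].T@c["t"]
hsv=cv2.cvtColor(p,cv2.COLOR_RGB2HSV).astype(int);H,S,V=hsv[...,0],hsv[...,1],hsv[...,2]
m=((H<8)|(H>172))&(S>110)&(V>50);m[:175]=0;m[215:]=0;m[:,:240]=0;m[:,270:]=0
v,u=np.nonzero(m);print("ring",len(u),u.min(),u.max(),v.min(),v.max(),np.percentile(X[m],[10,50,90],axis=0).round(1).tolist(),X[m].mean(0))
A=np.array([482,66.8]);
def rayz(u,v,pt,n):  # intersect with vertical plane
    r=c["R"].T@np.array([(u-K[0,2])/K[0,0],(v-K[1,2])/K[1,1],1.])
    s=n@(pt-C[:2])/(n@r[:2]);return C+s*r
y=np.deg2rad(5.);n=np.array([np.cos(y),np.sin(y)])
pf=p.astype(float)
for uu in range(233,248):
    w=np.arange(183,201);b=np.clip(pf[183:201,uu,2]-pf[183:201,uu,0]-15,0,None)
    if b.sum()>60: vc=(b*w).sum()/b.sum();print(uu,round(vc,2),rayz(uu,vc,A,n).round(1))
# ring: front point of ring toward camera, mid column
g=(C[:2]-A)/np.linalg.norm(C[:2]-A)
for uu in range(u.min(),u.max()+1):
    vv=v[u==uu];print(uu,vv.min(),vv.max(),rayz(uu,vv.mean(),A+19*g,g).round(1) if abs(uu-u.mean())<2 else "")
cv2.imwrite("pics/lift.png",cv2.resize(p[140:230,200:320,::-1],(800,600),interpolation=cv2.INTER_NEAREST))
E
```

```text
clock: 4.6
eef_pos: [481.9, 67.1, 156.8]
eef_rot: [-3.14, 0.0, 0.814]
wrist_force: [-2.5, 4.6, -5.2]
finger_gap: 40.0
finger_force: 30.0
ring 46 249 260 193 199 [[485.8, 61.3, 70.8], [498.6, 78.6, 77.5], [503.5, 87.4, 80.6]] [496.29309593  75.95756025  76.50142567]
233 191.18 [487.8  -0.   72.1]
234 191.35 [487.6   3.3  72.2]
235 191.62 [487.3   6.5  71.8]
236 191.82 [487.    9.8  71.7]
237 191.97 [486.7  13.1  71.8]
238 192.13 [486.4  16.4  71.9]
239 192.24 [486.1  19.6  72.2]
240 192.47 [485.8  22.9  72. ]
241 192.7 [485.6  26.1  71.8]
242 192.76 [485.3  29.4  72.2]
243 193.04 [485.   32.6  71.8]
244 193.37 [484.7  35.9  71.3]
245 193.4 [484.4  39.1  71.8]
249 193 197 
250 195 198 
251 196 199 
252 196 199 
253 197 199 [500.1  72.9  74. ]
254 197 199 [498.9  75.6  73.9]
255 197 199 [497.6  78.3  73.8]
256 196 199 [496.4  81.   75.5]
257 196 199 
258 196 198 
259 195 198 
260 193 197
```

View pics/lift.png

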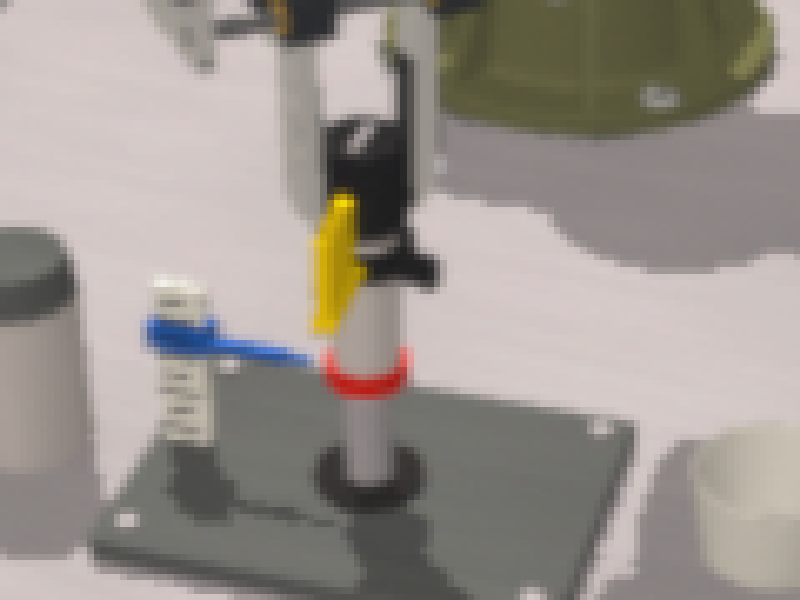

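The ring (crop px 367,375) looks slightly high against the pointer tip (318,360). I'll check the ring method for bias on the first image, where the ring was known to be at 25 mm.

Run:
```python
from h import *
c=optics.calibration("scene");K=c["camera_matrix"];C=-c["R"].T@c["t"];A=np.array([482,66.8]);g=(C[:2]-A)/np.linalg.norm(C[:2]-A)
def rayz(u,v,pt,n):
    r=c["R"].T@np.array([(u-K[0,2])/K[0,0],(v-K[1,2])/K[1,1],1.]);return C+n@(pt-C[:2])/(n@r[:2])*r
def ring(p,r0,r1):
    p=p.astype(float)
    for uu in range(252,259):
        w=np.arange(r0,r1);b=np.clip(p[r0:r1,uu,0]-p[r0:r1,uu,1]-25,0,None);vc=(b*w).sum()/b.sum();print(uu,round(vc,2),rayz(uu,vc,A+19*g,g).round(1))
ring(np.load("scene0.npz")["p"],200,218);print();ring(optics.camera("scene")[0],190,205)
```

```text
252 210.87 [501.8  69.1  26. ]
253 211.18 [500.6  71.9  24.7]
254 211.3 [499.3  74.7  24.2]
255 211.36 [498.   77.4  23.9]
256 211.22 [496.7  80.2  24.3]
257 210.93 [495.5  83.   25.3]
258 210.58 [494.2  85.8  26.6]

252 197.48 [501.4  70.2  75.9]
253 197.64 [500.1  72.9  75.3]
254 197.72 [498.9  75.6  74.9]
255 197.65 [497.6  78.3  75. ]
256 197.55 [496.4  81.   75.3]
257 197.32 [495.1  83.7  76.1]
258 196.89 [493.9  86.4  77.5]
```

```bash
python3 -m crank '[[10,0,0,1.5,0,0,0],[10,0,0,3,0,0,0],[10,0,0,3,0,0,0],[10,0,0,3,0,0,0],[10,0,0,3,0,0,0],[10,0,0,3,0,0,0],[10,0,0,3,0,0,0],[10,0,0,3,0,0,0],[10,0,0,3,0,0,0]]'
```

```text
clock: 5.6
eef_pos: [481.9, 67.1, 153.6]
eef_rot: [-3.14, 0.0, 0.814]
wrist_force: [-1.1, 5.6, -5.2]
finger_gap: 39.4
finger_force: 30.0
```

```bash
python3 -m crank '[[10,0,0,0,0,0,-0.08],[10,0,0,0,0,0,-0.17],[10,0,0,0,0,0,-0.26],[10,0,0,0,0,0,-0.35],[10,0,0,0,0,0,-0.44],[10,0,0,0,0,0,-0.53],[10,0,0,0,0,0,-0.62],[10,0,0,0,0,0,-0.7],[10,0,0,0,0,0,-0.7],[10,0,0,0,0,0,-0.7]]'; python3 -m crank '[[10,0,0,0,0,0,-0.08],[10,0,0,0,0,0,-0.16],[10,0,0,0,0,0,-0.24],[10,0,0,0,0,0,-0.32],[10,0,0,0,0,0,-0.4],[10,0,0,0,0,0,-0.4],[10,0,0,0,0,0,-0.4]]'
python3 - <<'E'
from h import *
print(manip.read_state()["moment"])
p,d=optics.camera("scene")
cv2.imwrite("pics/turn.png",cv2.resize(p[140:230,200:320,::-1],(800,600),interpolation=cv2.INTER_NEAREST))
E
```

```text
clock: 6.6
eef_pos: [482.7, 66.7, 153.9]
eef_rot: [3.14, -0.0, 1.511]
wrist_force: [4.6, 2.4, -4.3]
finger_gap: 39.6
finger_force: 30.0
clock: 7.3
eef_pos: [483.2, 66.8, 154.0]
eef_rot: [3.139, 0.0, 1.912]
wrist_force: [9.2, 4.1, -6.8]
finger_gap: 39.5
finger_force: 30.1
[ 0.67253391 -1.73712798 -0.00236771]
```

View pics/turn.png

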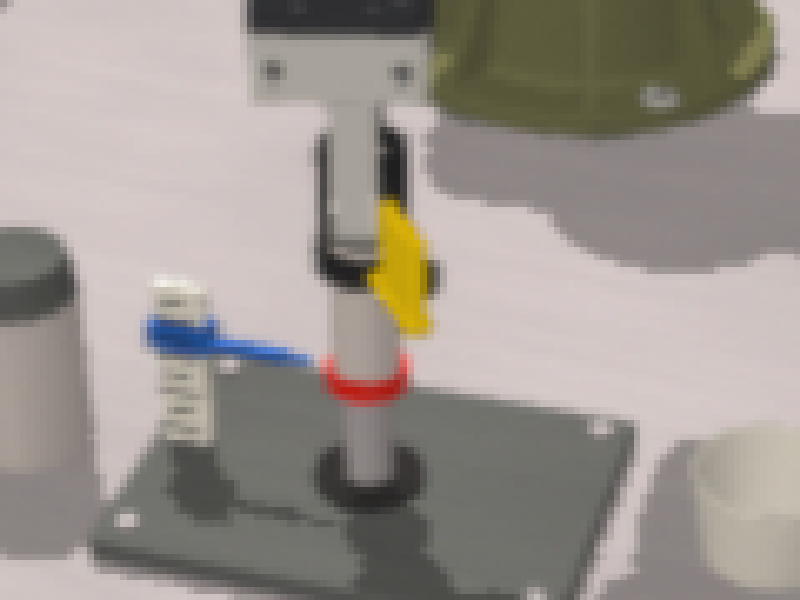

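The finger at crop px (355,170) is pushing the tab (405,265) round, and the ring stays level. I'll go on in smaller steps, watching the moment for the stop.

```bash
python3 -m crank '[[10,0,0,0,0,0,-0.06],[10,0,0,0,0,0,-0.12],[10,0,0,0,0,0,-0.18],[10,0,0,0,0,0,-0.22],[10,0,0,0,0,0,-0.22],[10,0,0,0,0,0,-0.22]]'; python3 -c "
from cell import manip;print(manip.read_state()['moment'])"; python3 -m crank '[[10,0,0,0,0,0,-0.04],[10,0,0,0,0,0,-0.06],[10,0,0,0,0,0,-0.06],[10,0,0,0,0,0,-0.06]]'; python3 -c "
from cell import manip;print(manip.read_state()['moment'])"
```

```text
clock: 7.95
eef_pos: [483.5, 67.0, 154.1]
eef_rot: [3.138, 0.001, 2.131]
wrist_force: [10.1, 4.6, -6.4]
finger_gap: 39.6
finger_force: 30.3
[ 0.87981241 -2.0270244  -0.06947207]
clock: 8.35
eef_pos: [483.6, 67.0, 154.2]
eef_rot: [3.138, 0.001, 2.191]
wrist_force: [11.3, 5.2, -6.3]
finger_gap: 39.7
finger_force: 30.5
[ 0.96640921 -2.11987213 -0.12146619]
```

```bash
python3 -m crank '[[10,0,0,0,0,0,-0.03],[10,0,0,0,0,0,-0.06],[10,0,0,0,0,0,-0.06],[10,0,0,0,0,0,-0.06]]'; python3 -c "
from cell import manip;print(manip.read_state()['moment'])"
python3 - <<'E'
from h import *
p,d=optics.camera("scene");X=cloud("scene",p,d)
m=(p[...,0].astype(int)-p[...,2]>60)&(p[...,1]>80)&(d>0);m[:160]=0;m[200:]=0;m[:,:240]=0;m[:,275:]=0
q=X[m];print(len(q),q.mean(0),q.min(0),q.max(0)); r=q[:,:2]-[482.5,66.8];a=np.arctan2(r[:,1],r[:,0]);R=np.hypot(*r.T);print(np.median(a[R>45]),np.median(a),cv2.fitLine(q[:,:2].astype(np.float32),cv2.DIST_HUBER,0,.01,.01).ravel())
cv2.imwrite("pics/turn2.png",cv2.resize(p[140:230,200:320,::-1],(800,600),interpolation=cv2.INTER_NEAREST))
E
```

```text
clock: 8.75
eef_pos: [483.7, 67.0, 154.2]
eef_rot: [3.138, 0.002, 2.251]
wrist_force: [11.8, 5.1, -7.0]
finger_gap: 39.5
finger_force: 31.4
[ 1.03557102 -2.20221507 -0.23227991]
195 [496.34839074 104.41588638 142.08749634] [215.97416507 -18.25162095  -1.88128933] [518.5666265  128.69502453 179.08055912]
1.0364164735215944 1.0274845250173308 [8.9703476e-01 4.4196001e-01 5.0225107e+02 1.0819532e+02]
```

View pics/turn2.png

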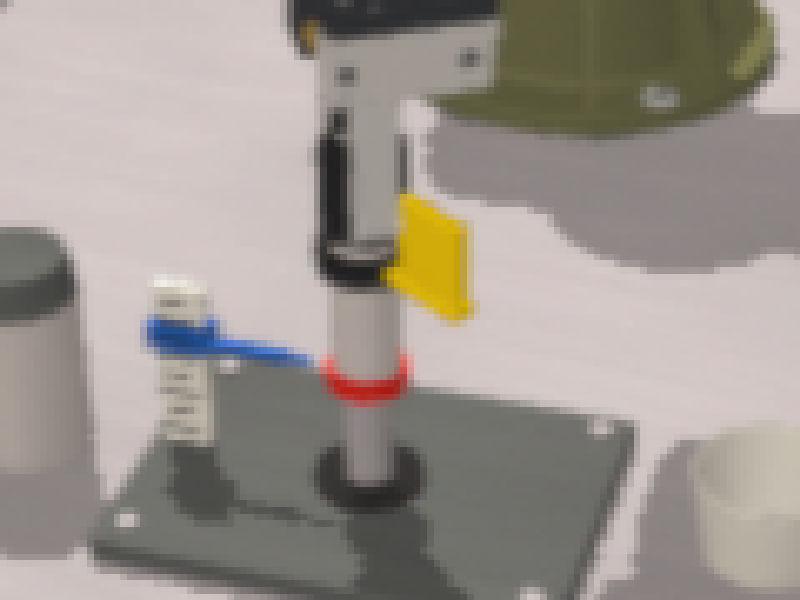

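The tab (crop px 432,255) is nearly at the closed direction (about 1.04 to 1.1 rad in the world frame) and the moment is climbing. I'll push on gently until the stop is unmistakable.

```bash
for i in 1 ; do python3 -m crank '[[10,0,0,0,0,0,-0.03],[10,0,0,0,0,0,-0.05],[10,0,0,0,0,0,-0.05],[10,0,0,0,0,0,-0.05]]'; python3 -c "
from cell import manip;print(manip.read_state()['moment'])"; done;  python3 -m crank '[[10,0,0,0,0,0,-0.03],[10,0,0,0,0,0,-0.05],[10,0,0,0,0,0,-0.05],[10,0,0,0,0,0,-0.05]]'; python3 -c "
from cell import manip;print(manip.read_state()['moment'])"
```

```text
clock: 9.2
eef_pos: [484.0, 66.9, 154.4]
eef_rot: [3.138, 0.002, 2.3]
wrist_force: [13.9, 5.1, -6.1]
finger_gap: 39.9
finger_force: 37.4
[ 0.7617314  -2.51731022 -0.8583995 ]
clock: 9.6
eef_pos: [484.7, 66.4, 154.7]
eef_rot: [3.137, 0.005, 2.35]
wrist_force: [17.9, 0.2, -6.2]
finger_gap: 39.8
finger_force: 39.8
[-0.00561779 -3.30797659 -1.20979566]
```

The moment jumped, so the lever is on its stop. I'll ease off slightly and check ring and tab once more.

```bash
python3 -m crank '[[10,0,0,0,0,0,0.02],[10,0,0,0.5,0,0,0.04],[10,0,0,1,0,0,0.04],[10,0,0,1,0,0,0.04],[10,0,0,1,0,0,0.04]]'
python3 - <<'E'
from h import *
print(manip.read_state()["moment"])
c=optics.calibration("scene");K=c["camera_matrix"];C=-c["R"].T@c["t"];A=np.array([482.5,66.8]);g=(C[:2]-A)/np.linalg.norm(C[:2]-A)
def rayz(u,v,pt,n):
    r=c["R"].T@np.array([(u-K[0,2])/K[0,0],(v-K[1,2])/K[1,1],1.]);return C+n@(pt-C[:2])/(n@r[:2])*r
p,d=optics.camera("scene");X=cloud("scene",p,d);f=p.astype(float);w=np.arange(190,206)
for u in (253,254,255,256):
    b=np.clip(f[190:206,u,0]-f[190:206,u,1]-25,0,None);print(rayz(u,(b*w).sum()/b.sum(),A+19*g,g).round(1))
n=np.array([np.cos(.09),np.sin(.09)]);w=np.arange(183,201)
for u in (240,242,244):
    b=np.clip(f[183:201,u,2]-f[183:201,u,0]-15,0,None);print(rayz(u,(b*w).sum()/b.sum(),A,n).round(1))
m=(p[...,0].astype(int)-p[...,2]>60)&(p[...,1]>80)&(d>0)&(np.abs(X[...,2]-142)<22)&(np.hypot(X[...,0]-482,X[...,1]-67)<75)
r=X[m][:,:2]-A;a=np.arctan2(r[:,1],r[:,0]);print(len(r),np.median(a[np.hypot(*r.T)>45]))
E
```

```text
clock: 10.1
eef_pos: [484.4, 66.5, 153.6]
eef_rot: [3.137, 0.004, 2.311]
wrist_force: [16.1, 1.4, -5.8]
finger_gap: 39.6
finger_force: 32.7
[ 0.05997086 -3.11588612 -0.59482641]
[500.6  73.   72.6]
[499.3  75.7  72.1]
[498.1  78.4  72.1]
[496.8  81.1  72.3]
[486.4  23.2  72.4]
[485.8  29.7  72.7]
[485.3  36.1  71.7]
113 1.0373198750391615
```

Ring and pointer agree within about 1 mm. The tab angle no longer changes when pushed, so the lever is against its stop.

```bash
python3 -c "
from cell import manip;print(manip.sign_off())"
```

```text
the job is handed in; nothing more can be done
None
```

I handed the job in with the head still gripped at about 33 N, the red ring about 1 mm from the pointer's height by camera, and the yellow lever pushed against its stop; the sign-off gave no verdict.

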